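Switch off the warmer box and put its guard cover on

TASK

Closing time: first sweep all four paddle switches of the grey switch box off with one unbroken drag of a fingertip along the row, without lifting away on the way, so that every paddle lies folded over. Only then take the metal guard cover out of its cradle by its free end, set it down on the table and let go of it, take it again across its middle and lower it between the corner guards of the switch box until it sits flat on the box over the switches. Leave the four bystanders (timer, tape roll, clear cup, frosted cupcake) where they stand.

Things in the scene. Friction and masses are not known exactly. Their poses are not given: they have to be found in the camera images.
- switch_box: Grey switch box fixed to the table: slab 216 (x) x 92 (y) x 14 mm high, origin at the centre of its underside, z up. Four black plastic paddle switches in a row along its x axis, pivots at y = 0, z = 16 mm. Four steel L-shaped corner guards stand on the slab up to z = 44 mm; the cover fits between them.
- seat (a point): Centre of the slab's top, 14 mm above the table, where the cover's origin must come to rest. Space inside the guards: 187 (x) by 63 mm (y), 3 mm of play round the cover. The guards' 8 mm thick long legs (y = +-31.5 to +-39.5 mm) leave both long sides open to fingers only over the middle 92 mm (x = -46 to +46 mm).
- row_start (a point): Point of the box at x = -115 mm, y = 0, 41 mm above the table: before the first paddle. A fingertip whose lower end moves from here straight to row_end (39 to 43 mm above the table) folds every paddle over to +x and passes above those already folded.
- row_end (a point): Point of the box at x = +100 mm, y = 0, 41 mm above the table: past the last paddle; end of the drag.
- switch_1 (a joint): First paddle, pivot at x = -73 mm: 0 = on, nearly upright (leaning 0.25 rad to -x), tip 47 mm above the table; 1.2 rad = off, folded over to +x of the box, top 36.5 mm above the table. 30 mm wide along y, 32 mm from pivot to rounded tip. Takes under 2 N; once past about 0.9 rad it drops the rest of the way and stays.
- switch_2 (a joint): Second paddle, pivot at x = -31 mm; as switch_1.
- switch_3 (a joint): Third paddle, pivot at x = +11 mm; as switch_1.
- switch_4 (a joint): Fourth paddle, pivot at x = +53 mm; as switch_1.
- cover: Loose steel guard cover, an open-bottomed shell 180 (x) x 56 (y) x 34 mm high, 0.11 to 0.22 kg; origin at the centre of its underside, z up. Flat upright sides, five low ribs across the middle of its top; inside height 28 mm. Its two ends are alike: either way round is right on the box. Starts lying in the cradle.
- cover_free_end (a point): Point in the cover 68 mm from its centre toward its -x end, 17 mm above its underside: the part that sticks out of the cradle at the start, where fingers can take it across its 56 mm width.
- cradle: Dark steel tray fixed to the table, origin at table level below the cover's start. Floor 12 mm high; side walls (outer faces y = +-38 mm) 42 mm high from x = -41 to +102 mm, end wall at +x. Open at -x, roughly toward the robot: there the last 45 mm of the cover stick out. The cover lies along the cradle's x axis, underside at z = 12 mm; lift it straight up.
- timer: Bystander: kitchen timer, 62 mm wide, 44 mm high, origin at the centre of its underside.
- tape_roll: Bystander: roll of tape lying flat, 100 mm across, 25 mm high, origin at the centre of its underside.
- clear_cup: Bystander: clear cup, 109 mm across, 72 mm high, origin at the centre of its underside.
- frosted_cupcake: Bystander: cupcake with pale frosting, 75 mm across, 74 mm high, origin at the centre of its underside.
Mind the look-alikes: they are no part of the job. What is shaped like the cover but yellow is not meant.

How it is judged (in metres and radians):
On the way, in this order (a step that is already met when the one before it is completed fails the run):
1. all four switches are off, the cover still in its cradle (value of joint each of switch_1, switch_2, switch_3, switch_4 above 1 rad), for 0.1 s.
2. the cover stands flat on the table, let go (height (world z) of cover below 0.006 m and angle between cover's own z axis and vertical below 0.06 rad and contact force between the fingers and cover below 0.1 N), for 0.2 s.
3. the cover is held up again, taken across its middle (height (world z) of cover above 0.02 m and contact force between the fingers and cover above 0.5 N and x of the grasp point in the frame of cover between -0.045 and 0.045 m), for 0.1 s.
At the end, for the whole second after the job is handed in: All four switches are off (each past 1.0 rad), and the cover rests, released and still, flat on the slab of the switch box between the corner guards: underside 11 to 17 mm above the table, centred within 8 mm each way, along the row within 0.08 rad, level within 0.04 rad (all of step 1 and x of cover in the frame of switch_box between -0.008 and 0.008 m and y of cover in the frame of switch_box between -0.008 and 0.008 m and z of cover in the frame of switch_box between 0.011 and 0.017 m and angle between the x axis of cover and the x axis of switch_box, either way round below 0.08 rad and angle between cover's own z axis and vertical below 0.04 rad and linear speed of cover below 0.02 m/s); the robot touches nothing.
It fails at once if the finger is lifted away from the row (grasp point more than 120 mm above the table) after the first switch has gone over and before the last one has (value of joint switch_1 above 0.6 rad and value of joint switch_4 below 0.6 rad and height (world z) of the grasp point above 0.12 m).
It fails at once if the cover is moved from its cradle while any switch is still on (distance of cover from where it was at the start of the episode above 0.03 m and value of joint any of switch_1, switch_2, switch_3, switch_4 below 0.6 rad).
It fails at once if a bystander is moved more than 30 mm (distance of any of timer, tape_roll, clear_cup, frosted_cupcake from where it was at the start of the episode above 0.03 m).
It fails at once if a bystander is tipped over (angle between any of timer, tape_roll, clear_cup, frosted_cupcake's own z axis and vertical above 0.5 rad).
It also fails if it takes over 70 s, if anything falls off the work surface, if the arm or the gripper's body presses on something with over 40 N, if the wrist force passes 120 N, or if a joint passes its speed limit or range.

ROBOT

A 6-joint arm with a two-finger parallel gripper is mounted at the origin on the work surface; the furniture and walls round the work are solid. World frame = base frame: x ahead of the robot, y to its left, z up, the work surface at z = 0. Lengths are in mm, angles in degrees, forces in N, time in s.
With the tool pointing down it reaches from about 350 to 850 mm from the base axis. Payload 8.1 kg.
Tool frame: the origin (TCP) lies midway between the tips of the shut fingers; the grasp point (between the pads) lies 19 mm behind it; z points along the fingers, y is the line along which they close (so a half turn about z gives the same grasp; the last joint's range is limited). The gripper opens to 85 mm and grips with 20 to 120 N. Pads are 22 mm wide; open, the fingers measure 114 mm over their backs; the gripper's body (76 mm by 85 mm) begins 54 mm behind the grasp point. The pads swing forward as they close: fully open they stand 13 mm farther back than shut.
Start: joints at [58.419, 7.471, 85.268, -0, 87.261, -4.893], TCP at [269.463, 536.092, 231.292] pointing down, gripper open.
Joint ranges: [-169.43, 169.43], [-51.17, 129.36], [1.28, 143.12], [-76.62, 256.62], [0, 156.53], [-152.29, 152.29]. Speed limits (degrees/s): [136.94, 136.94, 159.86, 180, 180, 180].

INTERFACE

Orientations are given as [roll, pitch, yaw] about the fixed x, y, z axes, in that order (R = Rz(yaw) Ry(pitch) Rx(roll)).
In Python, from bench import r gives the robot as it stands. The module is installed in compiled form; this text tells all that it offers.
- The arm moves only by the tool jog_arm, never from a script. Its argument "rows" is a list of rows, each a list of 2 entries, a list of its own where there are three numbers: the shift along the tool's x, y, z in mm, then the turn, a rotation vector about the tool's x, y, z in rad. A call has 1 to 10 rows; each row is the pose to reach, as a shift and turn from the pose commanded when the call began, along the tool's axes at that moment; what a row does not reach only later rows make up. A row lasts 1/10 s, in which the tool goes at most 50 mm and 8.59 degrees, less where a joint would pass 70% of its speed; a pose out of reach is approached as far as the arm can. A call with a gripper value outside its range is refused whole. "grip" is the finger opening in mm, from 0 to 85.4, set as the call begins (left out, the last holds). The fingers move at their own pace and stop on an object; "force" is the grip in N (left out, the last holds). Time passes only in rows, so rows that repeat a pose let the fingers close. It gives the time, the measured TCP pose, the force, the opening and the grip force at its end, in the units of the state.
- r.sense(): the state, without advancing time (a new reading comes with each control period).
- r.snapshot(name): name is "scene" or "side" or "wrist"; returns (picture, depth): 420x560x3 uint8, blue, green, red; 420x560 float32, mm along the optical axis (not along the pixel's ray), 0 where there is no reading.
- r.camera_params(name): a dict with "fx", "fy", "cx", "cy" (pixels), "pose" (4x4, takes a point from camera to world coordinates); the wrist camera has in their place "tool_from_camera" (4x4, takes a point from camera to tool coordinates, whose origin is the TCP and whose axes are the flange's). Camera axes: x right, y down, z forward; pixel columns grow to the right and rows downward; lengths in mm; the calibration is good to about 2 mm. A picture is of the moment at which its call begins: read the wrist's pose just before it. camera_params takes no time and is no camera call.
- r.hand_in(): hands the job in; it is judged then, once.
The state is a dict: "time": time; "joint_pos": joint angles; "qd": joint speeds; "joint_efforts": joint torques, N m; "tool_pos": TCP position; "tcp_rot": TCP orientation; "ft_force": force on the tool from outside, world axes, zero at the start; "wrist_torque": the same for the moment, N m; "finger_gap": finger opening in mm; "grip_force": force on a finger pad.
Only numpy, scipy, OpenCV 4.12 (cv2) and the standard library are available. Lean on these libraries where they do the work, as an engineer would, in place of code of your own. Each camera call takes 0.05 s, during which the arm holds its last target. There are 200 camera calls.

## Working session

There is one attempt and no reset: what is moved stays moved. The work goes in short steps, Python scripts to look and compute and a tool call to move; the robot and the scene stay as the last step left them, time stands still between calls to the robot, and variables do not carry over. Pictures are saved under pics/ and viewed, at most 10 in all, crops included, and the job is handed in when it is done.

Besides the shell and the picture viewer there is one more tool, called by a JSON object that holds its "name" and its "arguments". jog_arm: Moves the arm, as the interface text tells. Its arguments: {"type":"object","properties":{"rows":{"type":"array"},"grip":{"type":"number"},"force":{"type":"number"}},"required":["rows"]}

```bash
mkdir -p pics; python3 - <<'E'
from bench import r
import cv2,numpy as np
s=r.sense(); print(s)
for n in("scene","side"):
    p,d=r.snapshot(n); cv2.imwrite(f"pics/{n}.png",p); np.savez(f"{n}.npz",p=p,d=d)
    print(n,r.camera_params(n))
print(r.camera_params("wrist"))
a=np.load("scene.npz")["p"];b=np.load("side.npz")["p"]
cv2.imwrite("pics/both.png",np.vstack([a,b])[:, :])
E
```

```text
{'time': 0.0, 'joint_pos': array([ 5.84191529e+01,  7.51359091e+00,  8.53306346e+01, -2.58574050e-03,
        8.72587190e+01, -4.89358658e+00]), 'qd': array([ 0.02064003, -0.00995557,  0.10741749,  0.01093282, -0.05461077,
        0.07338531]), 'joint_efforts': array([-1.35203089e-03, -5.69409227e+01, -5.00545013e+01, -2.78984669e-05,
        1.49371993e-02,  6.46960373e-06]), 'tool_pos': array([269.18773473, 535.62061438, 230.24722903]), 'tcp_rot': array([-1.79897210e+02, -6.20857467e-03,  1.53312860e+02]), 'ft_force': array([-0.59095621,  0.33002085, -0.33667949]), 'wrist_torque': array([-0.01492039, -0.0123179 , -0.01278883]), 'grip_force': 0.0, 'finger_gap': 85.44553545118596}
scene {'fx': 469.7088803383993, 'fy': 469.7088803383993, 'cx': 275.76501275850103, 'cy': 211.04265342830396, 'pose': array([[-8.16149516e-01, -3.09371627e-01,  4.88046273e-01,
        -2.22581939e+02],
       [-5.77838730e-01,  4.34708607e-01, -6.90746573e-01,
         1.04743373e+03],
       [ 1.53947599e-03, -8.45764520e-01, -5.33554128e-01,
         9.08318993e+02],
       [ 0.00000000e+00,  0.00000000e+
[... 267 characters left out ...]
0e-02,  3.97961874e-01, -9.16775966e-01,
         1.64165610e+03],
       [ 1.61267601e-02, -9.17401018e-01, -3.97637145e-01,
         7.97867886e+02],
       [ 0.00000000e+00,  0.00000000e+00,  0.00000000e+00,
         1.00000000e+00]])}
{'fx': 346.1419863192382, 'fy': 346.1419863192382, 'cx': 274.58814123918853, 'cy': 203.86892879564, 'tool_from_camera': array([[ 4.54729725e-04, -9.50575134e-01, -3.10494296e-01,
         7.98313684e+01],
       [ 9.99999868e-01,  5.06005918e-04, -8.45972967e-05,
        -2.13910388e-01],
       [ 2.37528038e-04, -3.10494216e-01,  9.50575239e-01,
        -1.43121030e+02],
       [ 0.00000000e+00,  0.00000000e+00,  0.00000000e+00,
         1.00000000e+00]])}
```

View pics/scene.png

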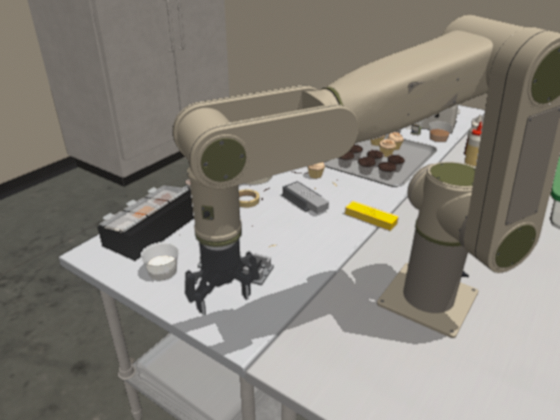

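View pics/side.png

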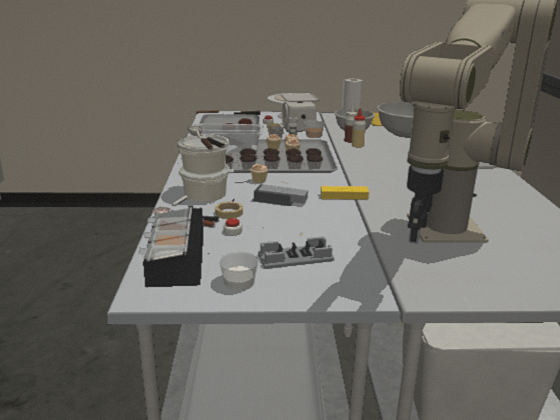

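Side view: grey switch box at (296,250), grey cover in dark cradle at (281,194), yellow decoy at (345,193), clear cup at (238,268), timer or red item at (232,226), tape roll at (229,210), cupcake at (259,173). Candidates for the cover: grey (281,194), which I choose, and yellow (345,193), which I reject. Next, a close crop and positions from depth.

```bash
cat > h.py <<'E'
import numpy as np,cv2
from scipy.spatial.transform import Rotation as R
def cloud(d,c,T):
    v,u=np.mgrid[:d.shape[0],:d.shape[1]]
    P=np.stack([(u-c['cx'])/c['fx']*d,(v-c['cy'])/c['fy']*d,d],-1)
    return P@T[:3,:3].T+T[:3,3]
def wristT(s,c):
    T=np.eye(4);T[:3,:3]=R.from_euler('xyz',s['tcp_rot'],degrees=True).as_matrix();T[:3,3]=s['tool_pos']
    return T@c['tool_from_camera']
E
python3 - <<'E'
from bench import r
from h import *
D=np.load("side.npz");c=r.camera_params("side");W=cloud(D['d'],c,c['pose'])
for n,(u,v) in dict(box=(296,258),cover=(281,192),yellow=(345,190),cup=(238,262),timer=(232,222),tape=(229,216),cupc=(259,170),table=(300,220)).items(): print(n,W[v,u].round())
def rect(n,u0,u1,v0,v1,z0,z1):
    m=np.zeros(W.shape[:2],bool);m[v0:v1,u0:u1]=1;m&=(W[...,2]>z0)&(W[...,2]<z1)
    print(n,m.sum(),cv2.minAreaRect(W[m][:,:2].astype(np.float32)))
rect('box all',258,340,232,268,9,60);rect('slab',258,340,232,268,9,19);rect('guards',258,340,232,268,25,52)
rect('cover top',245,315,180,208,44,60);rect('cradle+',245,315,180,208,20,60)
cv2.imwrite("pics/crop.png",cv2.resize(D['p'][150:290,200:360],None,fx=5,fy=4.2))
E
```

```text
box [527. 240.  18.]
cover [ 557. -214.   44.]
yellow [ 312. -258.   35.]
cup [696. 300.  39.]
timer [725.  44.  43.]
tape [742. -67.  14.]
cupc [ 639. -420.   56.]
table [495. -59.   2.]
box all 1502 ((524.9634399414062, 210.31576538085938), (217.94410705566406, 98.9837646484375), 11.258028984069824)
slab 634 ((524.9634399414062, 210.31576538085938), (217.94410705566406, 98.9837646484375), 11.258028984069824)
guards 694 ((525.4424438476562, 208.39190673828125), (206.6938018798828, 88.84329986572266), 13.365660667419434)
cover top 314 ((555.906982421875, -230.60287475585938), (83.2005386352539, 191.9090118408203), 73.52729797363281)
cradle+ 674 ((556.221923828125, -234.35836791992188), (96.88639068603516, 198.4633331298828), 71.42501068115234)
```

View pics/crop.png

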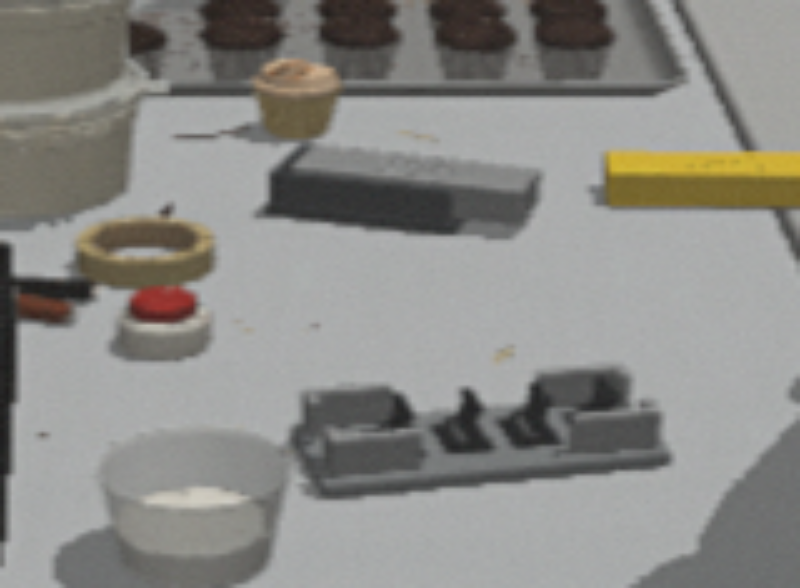

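The crop confirms the grey cover in the dark cradle, with its free end toward the robot. The yellow one is a decoy. Next I look from above the box.

```bash
cat >> h.py <<'E'
def go(s,x,y,z,yaw):
    A=R.from_euler('xyz',s['tcp_rot'],degrees=True);B=R.from_euler('xyz',[180,0,yaw],degrees=True)
    print('shift',A.inv().apply(np.array([x,y,z])-s['tool_pos']).round(1).tolist(),'turn',(A.inv()*B).as_rotvec().round(4).tolist())
E
python3 -c "
from bench import r
from h import *
go(r.sense(),478,200,262,192)"
```

```text
shift [-337.3, -206.2, -31.4] turn [-0.0016, -0.0007, -0.6752]
```

{"name": "jog_arm", "arguments": {"rows": [[[-337,-206,-31],[0,0,-0.675]],[[-337,-206,-31],[0,0,-0.675]],[[-337,-206,-31],[0,0,-0.675]],[[-337,-206,-31],[0,0,-0.675]],[[-337,-206,-31],[0,0,-0.675]],[[-337,-206,-31],[0,0,-0.675]],[[-337,-206,-31],[0,0,-0.675]],[[-337,-206,-31],[0,0,-0.675]],[[-337,-206,-31],[0,0,-0.675]],[[-337,-206,-31],[0,0,-0.675]]], "grip": 0}}

```text
time: 1.1
tool_pos: [478.6, 199.2, 262.0]
tcp_rot: [-180.0, -0.0, -168.2]
ft_force: [1.0, 0.5, -0.0]
finger_gap: 0.0
grip_force: 0.0
```

```bash
cat > look.py <<'E'
import sys
from bench import r
from h import *
n=sys.argv[1]
s=r.sense();p,d=r.snapshot("wrist");c=r.camera_params("wrist")
W=cloud(d,c,wristT(s,c));np.savez(n+".npz",p=p,W=W,d=d);cv2.imwrite(f"pics/{n}.png",p)
print(s['time'],s['tool_pos'].round(1),s['tcp_rot'].round(2),s['ft_force'].round(1),s['finger_gap'],s['joint_pos'].round(1))
E
python3 look.py w1; python3 - <<'E'
from h import *
W=np.load("w1.npz")['W']
near=(abs(W[...,0]-525)<130)&(abs(W[...,1]-209)<90)
for z0,z1 in((8,20),(24,55),(38,60)):
    m=near&(W[...,2]>z0)&(W[...,2]<z1);print(m.sum(),cv2.minAreaRect(W[m][:,:2].astype(np.float32)),np.median(W[m][:,2]))
m=near&(W[...,2]<6);print(np.median(W[m][:,2]))
E
```

```text
1.1 [478.6 199.2 262. ] [-1.8000e+02 -3.0000e-02 -1.6821e+02] [ 1.   0.5 -0. ] 0.013957140856209664 [ 16.9  -5.9  95.5   0.   90.4 -84.9]
8991 ((523.2587280273438, 206.07327270507812), (214.0354461669922, 92.1891098022461), 12.385359764099121) 14.625637915206141
2556 ((515.4177856445312, 204.35919189453125), (185.02093505859375, 79.11814880371094), 12.387314796447754) 44.369404195914484
2223 ((515.43017578125, 204.34722900390625), (184.98907470703125, 79.11965942382812), 12.396963119506836) 44.62521675555166
0.3921597981899936
```

View pics/w1.png

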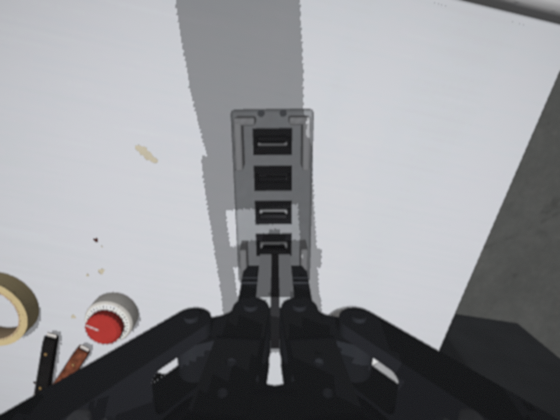

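The box is seen from the robot side: paddles at rows 143, 179, 213 and 243, column 273. The gripper hides its far end. I will find the box direction from the paddle tips.

```bash
python3 - <<'E'
from h import *
D=np.load("w1.npz");W=D['W'];a=np.radians(12.39)
c0=np.array([523.26,206.07])
e=np.array([np.cos(a),np.sin(a)]);f=np.array([-e[1],e[0]])
B=np.stack([(W[...,:2]-c0)@e,(W[...,:2]-c0)@f,W[...,2]],-1)
m=(abs(B[...,0])<125)&(abs(B[...,1])<60)&(B[...,2]>9)&(B[...,2]<52)
P=B[m];print('slab x',np.percentile(P[:,0],[0.2,99.8]),'y',np.percentile(P[:,1],[.5,99.5]))
q=P[(abs(P[:,1])<12)]
for x in range(-110,60,4):
    t=q[(q[:,0]>=x)&(q[:,0]<x+4)]
    if len(t):print(x+2,len(t),np.percentile(t[:,2],[5,50,95]).round(0))
g=P[(abs(P[:,1])>25)&(P[:,2]>38)]
for s in(-1,1):
  t=g[g[:,1]*s>0];print('guard y',np.percentile(t[:,1],[1,99]),'x',np.percentile(t[:,0],[1,99]))
E
```

```text
slab x [-106.58219658   97.59908928] y [-45.38900776  45.44897358]
-108 22 [11. 12. 16.]
-104 87 [13. 15. 16.]
-100 70 [13. 15. 16.]
-96 84 [14. 14. 16.]
-92 87 [13. 15. 16.]
-88 87 [13. 15. 16.]
-84 87 [14. 16. 46.]
-80 162 [15. 46. 48.]
-76 71 [45. 46. 48.]
-72 22 [20. 21. 23.]
-68 63 [14. 16. 20.]
-64 62 [14. 15. 16.]
-60 84 [14. 15. 17.]
-56 64 [13. 15. 16.]
-52 82 [13. 14. 16.]
-48 64 [13. 15. 16.]
-44 84 [14. 15. 16.]
-40 127 [14. 43. 48.]
-36 157 [14. 17. 48.]
-32 36 [37. 46. 47.]
-24 45 [14. 15. 17.]
-20 61 [14. 15. 17.]
-16 60 [14. 15. 16.]
-12 66 [13. 15. 16.]
-8 72 [13. 14. 16.]
-4 62 [13. 15. 16.]
0 67 [14. 16. 17.]
4 173 [15. 44. 48.]
8 147 [15. 24. 48.]
12 4 [44. 45. 45.]
20 4 [14. 15. 17.]
24 63 [14. 16. 17.]
28 55 [13. 15. 16.]
32 58 [13. 14. 16.]
36 56 [13. 14. 16.]
40 66 [13. 15. 17.]
44 102 [14. 17. 47.]
48 199 [15. 33. 49.]
52 68 [15. 19. 48.]
guard y [-39.40500601 -25.96050966] x [-100.20026476   78.52598479]
guard y [26.0040102  39.43345698] x [-100.45377892   70.4804453 ]
```

The paddle tips sit at box x ≈ -80, -39, +4 and +46, which matches the pivots minus 8 mm. So the box's -x end faces the robot, with yaw 12.4° and centre ≈ (524, 206). I go to row start with the tool turned so the 22 mm pad width lies across the row.

```bash
python3 -c "
from bench import r
from h import *
go(r.sense(),412,181.6,80,102.4)"
```

```text
shift [68.2, -5.0, 181.9] turn [-0.0004, -0.0011, 1.5618]
```

{"name": "jog_arm", "arguments": {"rows": [[[68,-5,100],[0,0,1.562]],[[68,-5,100],[0,0,1.562]],[[68,-5,100],[0,0,1.562]],[[68,-5,100],[0,0,1.562]],[[68,-5,100],[0,0,1.562]],[[68,-5,182],[0,0,1.562]],[[68,-5,182],[0,0,1.562]],[[68,-5,182],[0,0,1.562]],[[68,-5,182],[0,0,1.562]],[[68,-5,182],[0,0,1.562]]]}}

```text
time: 2.15
tool_pos: [411.0, 183.3, 79.5]
tcp_rot: [-179.9, -0.0, 105.8]
ft_force: [0.2, -0.7, -0.1]
finger_gap: 0.1
grip_force: 0.0
```

```bash
python3 -c "
from bench import r
from h import *
s=r.sense();print(s['tool_pos'],s['tcp_rot'])
go(s,412,181.6,41,102.4);go(s,622,227.8,41,102.4)"
```

```text
[410.95478425 183.32504102  79.4821768 ] [-1.79902568e+02 -2.90406359e-02  1.05841975e+02]
shift [-2.0, 0.6, 38.5] turn [-0.0017, -0.0005, 0.0601]
shift [-14.8, 215.2, 38.1] turn [-0.0017, -0.0005, 0.0601]
```

{"name": "jog_arm", "arguments": {"rows": [[[-2,0.6,20],[0,0,0.06]],[[-2,0.6,38],[0,0,0.06]],[[-2,0.6,38],[0,0,0.06]],[[-2,0.6,38],[0,0,0.06]],[[-2,0.6,38],[0,0,0.06]]]}}

```text
time: 2.65
tool_pos: [413.9, 180.8, 43.2]
tcp_rot: [179.9, -0.0, 102.7]
ft_force: [-0.4, -0.7, 0.5]
finger_gap: -0.3
grip_force: 0.0
```

```bash
python3 -c "
from bench import r
from h import *
s=r.sense();print(s['tool_pos'],s['tcp_rot'])
go(s,622,227.8,41,102.4)"
```

```text
[413.94170988 180.81252727  43.23849431] [ 1.79935721e+02 -1.32592681e-02  1.02683507e+02]
shift [0.2, 213.3, 2.5] turn [0.0011, -0.0002, 0.0049]
```

{"name": "jog_arm", "arguments": {"rows": [[[0,2,1.2],[0,0,0]],[[0,13,1.2],[0,0,0]],[[0,24,1.2],[0,0,0]],[[0,36,1.2],[0,0,0]],[[0,48,1.2],[0,0,0]],[[0,60,1.2],[0,0,0]],[[0,72,1.2],[0,0,0]],[[0,84,1.2],[0,0,0]],[[0,96,1.2],[0,0,0]],[[0,107,1.2],[0,0,0]]]}}

```text
time: 3.65
tool_pos: [519.3, 203.6, 41.8]
tcp_rot: [179.9, -0.0, 102.6]
ft_force: [-0.5, -0.6, 0.4]
finger_gap: 0.1
grip_force: 0.0
```

```bash
python3 -c "
from bench import r
from h import *
s=r.sense();print(s['tool_pos'],s['tcp_rot'],s['ft_force'])
go(s,622,227.8,41,102.4)"
```

```text
[519.31939794 203.55154994  41.80245924] [ 1.79927260e+02 -7.75987596e-03  1.02594028e+02] [-0.47188367 -0.62285561  0.44769554]
shift [1.3, 105.5, 0.9] turn [0.0013, -0.0001, 0.0034]
```

{"name": "jog_arm", "arguments": {"rows": [[[0.5,12,0.5],[0,0,0]],[[1,24,0.5],[0,0,0]],[[1,36,0.5],[0,0,0]],[[1,48,0.5],[0,0,0]],[[1,60,0.5],[0,0,0]],[[1,72,0.5],[0,0,0]],[[1,84,0.5],[0,0,0]],[[1,96,0.5],[0,0,0]],[[1,106,0.5],[0,0,0]],[[1,106,0.5],[0,0,0]]]}}

```text
time: 4.65
tool_pos: [622.9, 227.6, 41.4]
tcp_rot: [179.9, -0.0, 102.6]
ft_force: [0.2, 0.1, 0.1]
finger_gap: 0.1
grip_force: 0.0
```

```bash
python3 - <<'E'
from bench import r
from h import *
s=r.sense();print(s['tool_pos'],s['tcp_rot'])
p,d=r.snapshot("side");c=r.camera_params("side");W=cloud(d,c,c['pose'])
a=np.radians(12.4);e=np.array([np.cos(a),np.sin(a)]);f=np.array([-e[1],e[0]])
B=np.stack([(W[...,:2]-[524,206])@e,(W[...,:2]-[524,206])@f,W[...,2]],-1)
for x in range(-96,80,6):
    t=B[(abs(B[...,1])<14)&(abs(B[...,0]-x)<3)&(B[...,2]<70)][:,2]
    if len(t):print(x,len(t),t.max().round(),end=' | ')
go(s,622,227.8,200,102.4)
E
```

```text
[622.86923756 227.62747743  41.36028583] [ 1.79891867e+02 -6.98744330e-03  1.02586156e+02]
-96 11 -501.0 | -90 14 44.0 | -84 10 -501.0 | -78 12 -502.0 | -72 12 25.0 | -66 14 26.0 | -60 11 28.0 | -54 18 36.0 | -48 27 40.0 | -42 19 38.0 | -36 15 19.0 | -30 18 22.0 | -24 18 27.0 | -18 20 30.0 | -12 27 36.0 | -6 34 42.0 | 0 18 41.0 | 6 15 20.0 | 12 15 24.0 | 18 24 27.0 | 24 23 32.0 | 30 26 36.0 | 36 25 40.0 | 42 16 41.0 | 48 9 -515.0 | 54 9 27.0 | 60 13 29.0 | 66 15 32.0 | 72 15 35.0 | 78 24 39.0 | shift [0.4, -0.5, -158.6] turn [0.0019, -0.0001, 0.0032]
```

All four paddles are folded, with no 47 mm tips left. I lift straight up and travel to above the cradle.

```bash
python3 -c "
from bench import r
from h import *
s=r.sense()
go(s,500,-212,262,163)"
```

```text
shift [-402.3, -214.7, -221.2] turn [0.0009, 0.0004, -1.0543]
```

{"name": "jog_arm", "arguments": {"rows": [[[0,0,-40],[0,0,0]],[[0,0,-90],[0,0,0]],[[0,0,-140],[0,0,0]],[[0,0,-200],[0,0,0]],[[0,0,-220],[0,0,0]]], "grip": 85}}

```text
time: 5.2
tool_pos: [622.1, 227.7, 266.5]
tcp_rot: [179.6, -0.0, 102.6]
ft_force: [0.8, 0.1, 1.1]
finger_gap: 72.3
grip_force: 0.0
```

```bash
python3 -c "
from bench import r
from h import *
s=r.sense()
go(s,500,-212,262,163)"
```

```text
shift [-402.4, -215.2, 3.0] turn [0.0058, 0.0029, -1.054]
```

{"name": "jog_arm", "arguments": {"rows": [[[-402,-215,2],[0,0,-1.054]],[[-402,-215,2],[0,0,-1.054]],[[-402,-215,2],[0,0,-1.054]],[[-402,-215,2],[0,0,-1.054]],[[-402,-215,2],[0,0,-1.054]],[[-402,-215,2],[0,0,-1.054]],[[-402,-215,2],[0,0,-1.054]],[[-402,-215,2],[0,0,-1.054]],[[-402,-215,2],[0,0,-1.054]],[[-402,-215,2],[0,0,-1.054]]]}}

```text
time: 6.2
tool_pos: [497.3, -215.1, 258.7]
tcp_rot: [-179.9, 0.0, 162.9]
ft_force: [1.0, -0.0, -0.1]
finger_gap: 85.0
grip_force: 0.0
```

{"name": "jog_arm", "arguments": {"rows": [[[0,0,0],[0,0,0]]]}}

```text
time: 6.3
tool_pos: [497.7, -214.7, 258.6]
tcp_rot: [-180.0, -0.0, 162.7]
ft_force: [0.3, 1.3, 0.3]
finger_gap: 84.8
grip_force: 0.0
```

```bash
python3 look.py w2; python3 - <<'E'
from h import *
W=np.load("w2.npz")['W']
near=(abs(W[...,0]-535)<130)&(abs(W[...,1]+232)<90)&(W[...,0]>420)
for z0,z1 in((8,16),(35,44),(44.5,60)):
    m=near&(W[...,2]>z0)&(W[...,2]<z1);print(m.sum(),cv2.minAreaRect(W[m][:,:2].astype(np.float32)),np.median(W[m][:,2]))
E
```

```text
6.3 [ 497.7 -214.7  258.6] [-179.95   -0.    162.75] [0.3 1.3 0.3] 84.84518855896276 [ -28.7   -2.1   92.3   -0.    89.8 -101.5]
275 ((550.5185546875, -233.6297607421875), (81.13726043701172, 182.40768432617188), 75.75682830810547) 12.408118147351672
2031 ((553.9384765625, -237.66506958007812), (76.13078308105469, 193.70834350585938), 71.5063247680664) 41.821535163972385
7575 ((550.8480834960938, -240.09814453125), (62.58285140991211, 189.28057861328125), 71.54996490478516) 46.06008601507392
```

View pics/w2.png

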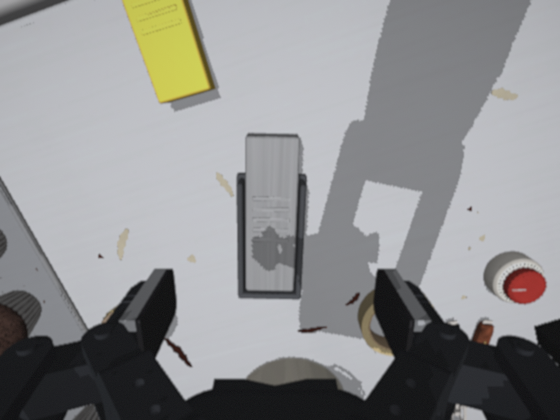

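The cover is at image (272,212), with its free end up at (272,140), the cradle around its lower part and the yellow decoy at (165,45). Refining with percentiles.

```bash
python3 - <<'E'
from h import *
W=np.load("w2.npz")['W']
m=(abs(W[...,0]-551)<110)&(abs(W[...,1]+238)<70)&(W[...,2]>44.2)&(W[...,2]<55)
m=cv2.erode(m.astype(np.uint8),np.ones((3,3)))>0
P=W[m];rc=cv2.minAreaRect(P[:,:2].astype(np.float32));print(rc)
a=np.radians(rc[2]-90);e=np.array([np.cos(a),np.sin(a)]);f=np.array([-e[1],e[0]])
c=np.array([551,-238.]);x=(P[:,:2]-c)@e;y=(P[:,:2]-c)@f
px=np.percentile(x,[.5,99.5]);py=np.percentile(y,[1,99]);print(px,py,np.percentile(P[:,2],[5,50,95]))
cc=c+e*px.mean()+f*py.mean();print('centre',cc,'yaw',rc[2]-90,'free end',cc-68*e)
from bench import r
s=r.sense();go(s,*(cc-68*e),90,rc[2]+90)
E
```

```text
((547.1427612304688, -235.33340454101562), (53.159908294677734, 176.7548370361328), 71.45558166503906)
[-91.68415345  82.33470712] [-24.32063486  27.13775836] [44.89312902 46.08615798 47.36549597]
centre [ 547.01597932 -235.1778267 ] yaw -18.544418334960938 free end [ 482.54671741 -213.55112402]
shift [14.9, -5.3, 168.6] turn [0.0002, -0.0001, 0.0238]
```

{"name": "jog_arm", "arguments": {"rows": [[[15,-5,50],[0,0,0.024]],[[15,-5,100],[0,0,0.024]],[[15,-5,150],[0,0,0.024]],[[15,-5,180],[0,0,0.024]],[[15,-5,200],[0,0,0.024]],[[15,-5,220],[0,0,0.024]],[[15,-5,235],[0,0,0.024]],[[15,-5,246],[0,0,0.024]],[[15,-5,246],[0,0,0.024]],[[15,-5,246],[0,0,0.024]]]}}

```text
time: 7.35
tool_pos: [483.9, -212.2, 13.2]
tcp_rot: [-180.0, 0.0, 161.6]
ft_force: [-0.1, 0.5, -0.4]
finger_gap: 85.1
grip_force: 0.0
```

{"name": "jog_arm", "arguments": {"rows": [[[0,0,0],[0,0,0]],[[0,0,0],[0,0,0]],[[0,0,0],[0,0,0]],[[0,0,0],[0,0,0]],[[0,0,0],[0,0,0]],[[0,0,0],[0,0,0]],[[0,0,0],[0,0,0]],[[0,0,0],[0,0,0]]], "grip": 40, "force": 90}}

```text
time: 8.15
tool_pos: [484.3, -212.8, 14.1]
tcp_rot: [-180.0, 0.1, 161.6]
ft_force: [-2.7, 1.3, 7.1]
finger_gap: 54.7
grip_force: 93.3
```

{"name": "jog_arm", "arguments": {"rows": [[[0,0,-5],[0,0,0]],[[0,0,-10],[0,0,0]],[[0,0,-20],[0,0,0]],[[0,0,-30],[0,0,0]],[[0,0,-45],[0,0,0]],[[0,0,-60],[0,0,0]],[[0,0,-80],[0,0,0]],[[0,0,-100],[0,0,0]],[[0,0,-100],[0,0,0]],[[0,0,-100],[0,0,0]]]}}

```text
time: 9.15
tool_pos: [484.0, -212.6, 113.4]
tcp_rot: [-180.0, 0.1, 161.6]
ft_force: [0.2, 0.7, -2.0]
finger_gap: 54.3
grip_force: 94.8
```

```bash
python3 - <<'E'
from bench import r
from h import *
s=r.sense();p,d=r.snapshot("side");c=r.camera_params("side");W=cloud(d,c,c['pose'])
cv2.imwrite("pics/s3.png",cv2.resize(p[130:270,210:410],None,fx=3.5,fy=3.5))
go(s,480,-40,115,192.4)
E
```

```text
shift [58.2, 162.5, -1.8] turn [-0.0009, 0.0017, -0.5372]
```

View pics/s3.png

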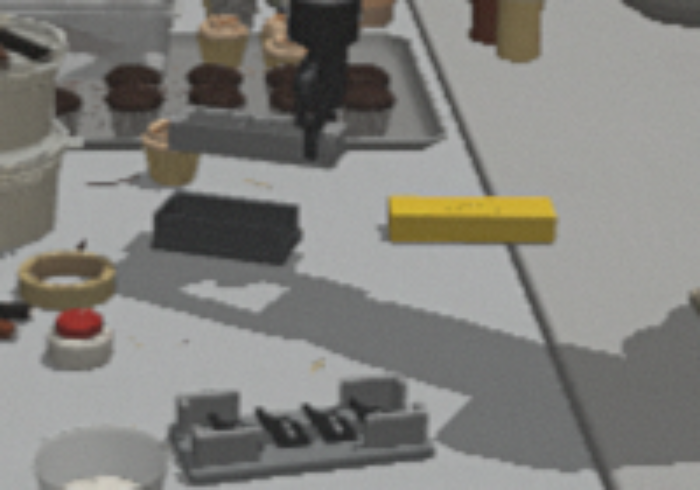

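The cover is held level in the gripper at (255,140), clear of the empty cradle, and the paddles are folded. I carry it to the open table.

{"name": "jog_arm", "arguments": {"rows": [[[8,20,0],[0,0,-0.1]],[[16,45,0],[0,0,-0.2]],[[24,70,0],[0,0,-0.3]],[[32,95,0],[0,0,-0.4]],[[40,120,0],[0,0,-0.48]],[[50,145,0],[0,0,-0.537]],[[58,162,0],[0,0,-0.537]],[[58,162,0],[0,0,-0.537]],[[58,162,0],[0,0,-0.537]],[[58,162,0],[0,0,-0.537]]]}}

```text
time: 10.2
tool_pos: [479.2, -40.9, 112.0]
tcp_rot: [180.0, -0.1, -167.6]
ft_force: [-0.4, -0.2, -2.6]
finger_gap: 54.6
grip_force: 95.1
```

{"name": "jog_arm", "arguments": {"rows": [[[0,0,15],[0,0,0]],[[0,0,35],[0,0,0]],[[0,0,55],[0,0,0]],[[0,0,75],[0,0,0]],[[0,0,90],[0,0,0]],[[0,0,98],[0,0,0]],[[0,0,102],[0,0,0]],[[0,0,106],[0,0,0]],[[0,0,108],[0,0,0]],[[0,0,108],[0,0,0]]]}}

```text
time: 11.2
tool_pos: [479.8, -40.3, 4.9]
tcp_rot: [-180.0, 0.0, -167.6]
ft_force: [-0.2, -0.2, -2.0]
finger_gap: 54.6
grip_force: 95.1
```

{"name": "jog_arm", "arguments": {"rows": [[[0,0,1],[0,0,0]],[[0,0,2],[0,0,0]],[[0,0,2.5],[0,0,0]],[[0,0,2.5],[0,0,0]]]}}

```text
time: 11.6
tool_pos: [479.7, -40.2, 2.3]
tcp_rot: [-180.0, 0.0, -167.6]
ft_force: [0.3, 0.2, -0.7]
finger_gap: 54.7
grip_force: 95.4
```

{"name": "jog_arm", "arguments": {"rows": [[[0,0,0],[0,0,0]],[[0,0,0],[0,0,0]],[[0,0,0],[0,0,0]],[[0,0,0],[0,0,0]],[[0,0,0],[0,0,0]],[[0,0,0],[0,0,0]],[[0,0,0],[0,0,0]],[[0,0,0],[0,0,0]]], "grip": 85}}

```text
time: 12.4
tool_pos: [479.5, -40.2, 2.1]
tcp_rot: [-180.0, 0.0, -167.6]
ft_force: [-0.4, 0.2, 0.3]
finger_gap: 84.9
grip_force: 0.0
```

{"name": "jog_arm", "arguments": {"rows": [[[0,0,-20],[0,0,0]],[[0,0,-50],[0,0,0]],[[0,0,-90],[0,0,0]],[[0,0,-140],[0,0,0]],[[0,0,-190],[0,0,0]],[[0,0,-240],[0,0,0]],[[0,0,-256],[0,0,0]],[[0,0,-256],[0,0,0]],[[0,0,-256],[0,0,0]]]}}

```text
time: 13.3
tool_pos: [479.3, -40.2, 257.3]
tcp_rot: [180.0, -0.0, -167.6]
ft_force: [-0.4, 0.8, -0.5]
finger_gap: 85.0
grip_force: 0.0
```

```bash
python3 look.py w3; cat > meas.py <<'E'
from h import *
import sys
def fit(n,cx,cy,z0,z1,show=True):
    W=np.load(n+".npz")['W']
    m=(abs(W[...,0]-cx)<115)&(abs(W[...,1]-cy)<70)&(W[...,2]>z0)&(W[...,2]<z1)
    m=cv2.morphologyEx(m.astype(np.uint8),cv2.MORPH_OPEN,np.ones((3,3)))>0
    P=W[m];rc=cv2.minAreaRect(P[:,:2].astype(np.float32));print(m.sum(),rc,np.median(P[:,2]))
E
python3 - <<'E'
from meas import *
fit("w3",546,-25,29,48)
E
```

```text
13.3 [479.3 -40.2 257.3] [ 1.7999e+02 -3.0000e-02 -1.6761e+02] [-0.4  0.8 -0.5] 84.98133423386344 [ -10.9  -11.8  101.3   -0.    90.5 -113.3]
7229 ((545.6165161132812, -26.78893280029297), (180.435546875, 56.10971450805664), 11.764991760253906) 33.96199612018552
```

View pics/w3.png

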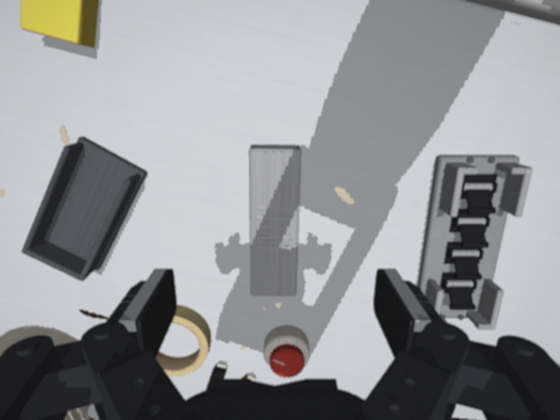

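The cover stands released and flat at (274,220). The whole box is visible at (472,240) with its paddles folded, so I refit it from this view.

```bash
python3 - <<'E'
from meas import *
fit("w3",524,206,8,50);fit("w3",524,206,38,52)
from bench import r
go(r.sense(),545.6,-26.8,90,191.8)
E
```

```text
13421 ((524.1659545898438, 205.57901000976562), (215.90530395507812, 92.0926513671875), 12.44321060180664) 19.432319480080423
1832 ((523.6749267578125, 205.62518310546875), (202.1915283203125, 79.90969848632812), 12.277612686157227) 43.711735625019884
shift [-68.6, -1.5, 166.0] turn [0.001, -0.0025, 0.0102]
```

Box centre (524.0, 205.6), yaw 12.4, with all sizes matching. I grasp the cover across its middle.

{"name": "jog_arm", "arguments": {"rows": [[[-69,-1.5,30],[0,0,0.01]],[[-69,-1.5,70],[0,0,0.01]],[[-69,-1.5,120],[0,0,0.01]],[[-69,-1.5,160],[0,0,0.01]],[[-69,-1.5,190],[0,0,0.01]],[[-69,-1.5,215],[0,0,0.01]],[[-69,-1.5,235],[0,0,0.01]],[[-69,-1.5,248],[0,0,0.01]],[[-69,-1.5,248],[0,0,0.01]],[[-69,-1.5,248],[0,0,0.01]]]}}

```text
time: 14.35
tool_pos: [546.7, -26.8, 9.8]
tcp_rot: [180.0, -0.1, -168.2]
ft_force: [0.1, 0.1, 0.3]
finger_gap: 84.7
grip_force: 0.0
```

{"name": "jog_arm", "arguments": {"rows": [[[0,0,0],[0,0,0]],[[0,0,0],[0,0,0]],[[0,0,0],[0,0,0]],[[0,0,0],[0,0,0]],[[0,0,0],[0,0,0]],[[0,0,0],[0,0,0]],[[0,0,0],[0,0,0]],[[0,0,0],[0,0,0]]], "grip": 40, "force": 60}}

```text
time: 15.15
tool_pos: [548.6, -27.1, 11.8]
tcp_rot: [-179.9, 0.2, -168.2]
ft_force: [-0.2, 0.2, 5.6]
finger_gap: 54.4
grip_force: 65.0
```

{"name": "jog_arm", "arguments": {"rows": [[[0,0,-5],[0,0,0]],[[0,0,-15],[0,0,0]],[[0,0,-30],[0,0,0]],[[0,0,-50],[0,0,0]],[[0,0,-75],[0,0,0]],[[0,0,-100],[0,0,0]],[[0,0,-120],[0,0,0]],[[0,0,-120],[0,0,0]],[[0,0,-120],[0,0,0]]]}}

```text
time: 16.05
tool_pos: [547.6, -26.9, 130.8]
tcp_rot: [-180.0, 0.1, -168.2]
ft_force: [0.2, -0.2, -0.9]
finger_gap: 54.6
grip_force: 64.1
```

```bash
python3 look.py w4; python3 - <<'E'
from meas import *
fit("w4",546,-27,105,185)
from bench import r
s=r.sense()
print(s['tool_pos'],s['tcp_rot'],s['finger_gap'],s['grip_force']);go(s,524,205.6,130,192.4)
E
```

```text
16.05 [547.6 -26.9 130.8] [-1.7997e+02  9.0000e-02 -1.6818e+02] [ 0.2 -0.2 -0.9] 54.57603091028137 [  -8.2    3.4  100.3   -0.    76.2 -110. ]
54980 ((524.6961669921875, -34.97557067871094), (143.74322509765625, 106.3185806274414), 33.23896026611328) 153.0799316343503
[546.71543455 -26.8195499  129.53921763] [ 1.79986825e+02 -3.75147280e-02 -1.68186060e+02] 54.841488470850564 64.09697145223618
shift [-25.3, 232.1, -0.4] turn [0.0002, -0.0007, -0.0102]
```

```bash
python3 - <<'E'
from h import *
D=np.load("w4.npz");W=D['W'];
A=R.from_euler('xyz',[180,0,-168.2],degrees=True)
T=A.inv().apply((W.reshape(-1,3)-[547.0,-26.9,130.2])).reshape(W.shape)
m=(T[...,0]>42)&(T[...,0]<110)&(abs(T[...,1])<45)&(T[...,2]<-10)&(T[...,2]>-45)
P=T[m];print(m.sum(),np.percentile(P,[0.3,50,99.7],axis=0).round(1),cv2.minAreaRect(P[:,:2].astype(np.float32)))
E
```

```text
23609 [[ 42.2 -27.7 -24.5]
 [ 69.2  -0.  -22.7]
 [ 91.8  27.5 -20.2]] ((66.96981811523438, -0.10119819641113281), (56.32066345214844, 49.97368240356445), 89.8896255493164)
```

The near edge is at tool x = 91.8, so the cover centre lies 1.5 mm toward the robot from the TCP. I carry it over the box.

{"name": "jog_arm", "arguments": {"rows": [[[-3,25,0],[0,0,-0.01]],[[-6,55,0],[0,0,-0.01]],[[-9,85,0],[0,0,-0.01]],[[-13,120,0],[0,0,-0.01]],[[-17,150,0],[0,0,-0.01]],[[-20,180,0],[0,0,-0.01]],[[-24,210,0],[0,0,-0.01]],[[-26,232,0],[0,0,-0.01]],[[-26,232,0],[0,0,-0.01]],[[-26,232,0],[0,0,-0.01]]]}}

```text
time: 17.1
tool_pos: [524.1, 205.4, 128.4]
tcp_rot: [-180.0, -0.2, -167.5]
ft_force: [0.1, -0.8, -1.7]
finger_gap: 54.8
grip_force: 64.1
```

{"name": "jog_arm", "arguments": {"rows": [[[0,0,10],[0,0,0]],[[0,0,20],[0,0,0]],[[0,0,30],[0,0,0]],[[0,0,40],[0,0,0]],[[0,0,45],[0,0,0]],[[0,0,45],[0,0,0]],[[0,0,45],[0,0,0]]]}}

```text
time: 17.8
tool_pos: [525.3, 205.5, 85.2]
tcp_rot: [-180.0, 0.0, -167.6]
ft_force: [0.3, -0.5, -0.7]
finger_gap: 54.8
grip_force: 64.1
```

```bash
python3 look.py w5; python3 - <<'E'
from h import *
from bench import r
xs=[]
for i in range(3):
    s=r.sense();xs.append(np.r_[s['tool_pos'],s['tcp_rot']]);r.snapshot("wrist")
print(np.array(xs).round(1)); go(s,525.5,205.9,60,192.4)
D=np.load("w5.npz");W=D['W'];a=np.radians(12.4);e=np.array([np.cos(a),np.sin(a)]);f=np.array([-e[1],e[0]])
B=np.stack([(W[...,:2]-[524,205.6])@e,(W[...,:2]-[524,205.6])@f,W[...,2]],-1)
m=(B[...,0]<-40)&(B[...,0]>-125)&(abs(B[...,1])<60)
for n,z0,z1 in(("cover",98-6,120),("guard",38,50),("slab",10,19)):
    P=B[m&(B[...,2]>z0)&(B[...,2]<z1)] if n!="cover" else B[m&(B[...,2]>97-15)&(B[...,2]<125)]
    print(n,len(P),np.percentile(P,[.3,50,99.7],axis=0).round(1))
E
```

```text
17.8 [525.3 205.5  85.2] [-180.      0.   -167.61] [ 0.3 -0.5 -0.7] 54.810015585910485 [ 16.2   8.7  99.7  -0.   71.6 -86.2]
[[ 5.255e+02  2.056e+02  8.560e+01  1.800e+02  0.000e+00 -1.676e+02]
 [ 5.256e+02  2.057e+02  8.570e+01  1.800e+02  1.000e-01 -1.676e+02]
 [ 5.257e+02  2.057e+02  8.580e+01  1.800e+02  1.000e-01 -1.676e+02]]
shift [0.2, 0.2, 25.8] turn [0.0001, 0.0013, -0.0001]
cover 24110 [[-91.  -27.9 105. ]
 [-68.   -0.2 107.4]
 [-40.2  27.3 109.1]]
guard 622 [[-100.6  -38.5   39.4]
 [ -99.    18.4   44.1]
 [ -97.3   40.    46.1]]
slab 1279 [[-107.   -43.3   10.8]
 [-104.6    0.9   14.1]
 [-100.5   44.7   17.5]]
```

View pics/w5.png

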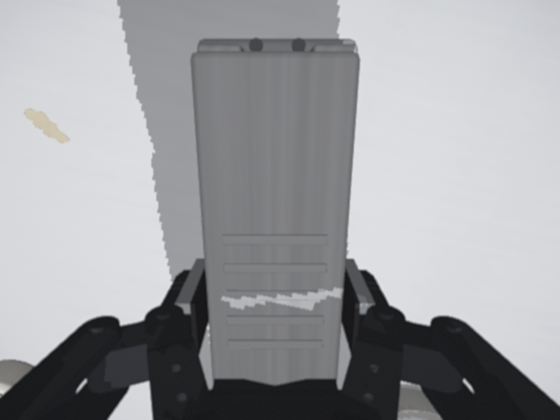

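The cover lies centred over the box, with the guard tops just visible at row 45 and offsets under 1 mm. I lower it with a small correction.

{"name": "jog_arm", "arguments": {"rows": [[[-0.7,0.9,8],[0,0,0]],[[-0.7,0.9,16],[0,0,0]],[[-0.7,0.9,22],[0,0,0]],[[-0.7,0.9,27],[0,0,0]],[[-0.7,0.9,31],[0,0,0]],[[-0.7,0.9,35],[0,0,0]],[[-0.7,0.9,39],[0,0,0]],[[-0.7,0.9,43],[0,0,0]],[[-0.7,0.9,46],[0,0,0]],[[-0.7,0.9,46],[0,0,0]]]}}

```text
time: 19.0
tool_pos: [525.3, 206.4, 38.5]
tcp_rot: [-180.0, -0.0, -167.6]
ft_force: [-0.1, -0.3, -0.9]
finger_gap: 54.5
grip_force: 64.1
```

No contact so far, and the underside is about 27 mm up, inside the guards. I continue down.

{"name": "jog_arm", "arguments": {"rows": [[[0,0,3],[0,0,0]],[[0,0,6],[0,0,0]],[[0,0,8],[0,0,0]],[[0,0,9],[0,0,0]],[[0,0,10],[0,0,0]],[[0,0,11],[0,0,0]],[[0,0,11.5],[0,0,0]],[[0,0,12],[0,0,0]],[[0,0,12],[0,0,0]]]}}

```text
time: 19.9
tool_pos: [525.6, 206.5, 27.1]
tcp_rot: [-180.0, -0.0, -167.6]
ft_force: [0.3, 0.4, -1.1]
finger_gap: 54.7
grip_force: 64.1
```

{"name": "jog_arm", "arguments": {"rows": [[[0,0,0.7],[0,0,0]],[[0,0,1.3],[0,0,0]],[[0,0,1.8],[0,0,0]],[[0,0,2.2],[0,0,0]],[[0,0,2.2],[0,0,0]]]}}

```text
time: 20.4
tool_pos: [525.7, 206.5, 25.8]
tcp_rot: [-180.0, -0.0, -167.6]
ft_force: [-5.0, -1.8, 8.1]
finger_gap: 54.8
grip_force: 65.3
```

It has seated: contact at about 8 N at the expected height. Release and lift.

{"name": "jog_arm", "arguments": {"rows": [[[0,0,0],[0,0,0]],[[0,0,0],[0,0,0]],[[0,0,0],[0,0,0]],[[0,0,0],[0,0,0]],[[0,0,0],[0,0,0]],[[0,0,0],[0,0,0]],[[0,0,0],[0,0,0]],[[0,0,0],[0,0,0]]], "grip": 85}}

```text
time: 21.2
tool_pos: [525.6, 206.5, 24.9]
tcp_rot: [-180.0, -0.0, -167.6]
ft_force: [1.0, -0.4, 0.1]
finger_gap: 84.6
grip_force: 0.0
```

{"name": "jog_arm", "arguments": {"rows": [[[0,0,-10],[0,0,0]],[[0,0,-25],[0,0,0]],[[0,0,-50],[0,0,0]],[[0,0,-80],[0,0,0]],[[0,0,-120],[0,0,0]],[[45,0,-160],[0,0,0]],[[45,0,-200],[0,0,0]],[[45,0,-230],[0,0,0]],[[45,0,-230],[0,0,0]],[[45,0,-230],[0,0,0]]]}}

```text
time: 22.2
tool_pos: [482.4, 197.1, 257.3]
tcp_rot: [180.0, 0.2, -167.6]
ft_force: [-0.1, -0.6, -0.7]
finger_gap: 85.0
grip_force: 0.0
```

```bash
python3 look.py w6; python3 - <<'E'
from meas import *
fit("w6",524,206,45.8,70);fit("w6",524,206,8,19)
W=np.load("w6.npz")['W']
a=np.radians(12.4);e=np.array([np.cos(a),np.sin(a)]);f=np.array([-e[1],e[0]])
x=(W[...,:2]-[524,206])@e;y=(W[...,:2]-[524,206])@f
m=(abs(x)<85)&(abs(y)<23)&(W[...,2]<70);A=np.c_[x[m],y[m],np.ones(m.sum())];print('plane',np.linalg.lstsq(A,W[...,2][m],rcond=None)[0])
E
```

```text
22.2 [482.4 197.1 257.3] [ 179.98    0.23 -167.61] [-0.1 -0.6 -0.7] 85.02930048513626 [ 16.6  -5.6  95.8   0.   89.6 -85.8]
8054 ((522.9917602539062, 205.8424072265625), (178.7767791748047, 55.436737060546875), 12.382780075073242) 47.94218152470347
3059 ((516.9956665039062, 204.702880859375), (200.2373504638672, 92.27265167236328), 12.39877986907959) 14.203342475147963
plane [ 1.07586978e-03 -1.26702167e-03  4.80189408e+01]
```

View pics/w6.png

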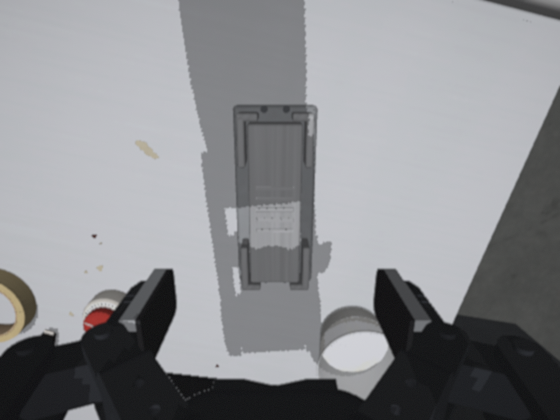

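The cover sits flat between all four guards at (274,205). Its top is at 48 mm (underside 14 mm), level to about 1 mrad and centred within about 1 mm. Handing in.

```bash
python3 -c "
from bench import r
print(r.hand_in())"
```

```text
the job is handed in; nothing more can be done
None
```

I handed the job in at about 22 s: all four switches were swept off in one drag, and the cover was set down, regrasped across its middle and released flat and centred on the switch box; `hand_in` returned no verdict, and I saw no sign of a bystander being moved but did not measure them afterwards.

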